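Put the contaminated sample cup in the spill tray with the tongs

TASK

The outside of the amber sample cup is contaminated, so the gripper must never touch it: lift the tongs by the bow out of their rest, whose walls leave no room at the grips, lay them flat on the bare worktop and let go, then take them again across the blue grips. Squeeze them round the cup's body, lift it and stand it upright in the white spill tray without dropping it, then lay the used tongs flat inside the tray too, clear of the cup. Leave the two clean cups and the timer alone.

Things in the scene. Friction and masses are not known exactly. Their poses are not given: they have to be found in the camera images.
- tongs: Spring tongs of bent steel strip, 200 mm long, 86 g, sprung open; at the start in the rest. Origin: midway between the blue grips, at the underside; x to the jaws, z up. Grips: x -22 to +22, 28 mm tall, 62 mm over their outsides when open; squeezed across y (4 to 8 N a side) they close the jaws; 44 mm over the grips when a 36 mm cup is held. Hinges at x -70.
- tongs_jaws (a point): Point midway between the V jaws, 72 mm ahead of the tongs' origin, 8 mm above their underside: a held cup's axis passes here. Rubber-lined jaws from 58 to 86 mm ahead of the origin, 16 mm tall; sprung open 85 mm wide outside and 62 mm apart at the tips; with 57 mm over the grips about 53 mm apart at the tips.
- tongs_bow (a point): Middle of the straight part of the rigid U bow, 88 mm behind the tongs' origin, 8 mm above the underside: pinch here across the tongs' y (27 mm wide, 16 mm tall; bow from 110 to 70 mm behind the origin). Pinching the bow does not close the jaws.
- tongs_left (a joint): Closing angle of the left arm, rad: 0 sprung fully open, about 0.12 when the jaws hold the cup (the right arm moves alike).
- tongs_rest: Fixed rest: bent steel channel, 95 mm long (x, the way the tongs point), open at both ends, 103 mm wide over its feet. Floor 12 mm above the worktop; side walls 44 mm high, 73 mm apart inside, close beside the blue grips; the bow and the jaws stick out at the ends. Origin: centre of its underside.
- amber_cup: The contaminated sample cup: screw-lid cup filled with amber (dark yellow) liquid, 74 mm tall, body 36 mm in diameter up to 60 mm, red lid 39 mm in diameter above, about 70 g. Origin: centre of its underside, z up. It stands on the worktop in a loose row with the two clean cups.
- clean_cup_a: Clean sample cup, same size, almost clear with pale contents, red lid; bystander. Origin: centre of its underside.
- clean_cup_b: Clean sample cup, same size, almost clear with pale contents, red lid; bystander. Origin: centre of its underside.
- spill_tray: Fixed white plastic tray, 290 mm (its x) by 210 mm (its y) outside, walls 4 mm thick and 20 mm high, floor 6 mm above the worktop. Origin: centre of its underside.
- timer_box: Bystander: small white timer, 62 x 68 x 22 mm, on the worktop behind. Origin: centre of its underside.
Things that resemble listed ones, but are neither listed nor needed, are in the scene too. What is meant by the amber_cup is not green, and is the smaller of those in its own colour.

How it is judged:
By the outcome, as a careful person would: the job done as asked, in the order asked, and still so for the second after the job is handed in, with the robot touching nothing.
It also fails if it takes over 72 s, if anything falls off the work surface, if the arm or the gripper's body presses on something with over 40 N, if the wrist force passes 120 N, or if a joint passes its speed limit or range.

ROBOT

A 7-joint arm with a two-finger parallel gripper is mounted at the origin on a cart in front of the work surface, level with it; the furniture and walls round the work are solid. World frame = base frame: x ahead of the robot, y to its left, z up, the work surface at z = 0. Lengths are in m, angles in rad, forces in N, time in s.
With the tool pointing down it reaches from about 0.425 to 0.875 m from the base axis. Payload 8.4 kg.
Tool frame: the origin (TCP) lies midway between the tips of the shut fingers; the grasp point (between the pads) lies robot.pinch_z behind it (robot.pinch_z is the distance from the TCP to the grasp point, in m); x points along the fingers, z is the direction in which the jaws open and shut, and the axes are right-handed (so a half turn about x gives the same grasp; the last joint's range is limited). The gripper opens to 85 mm and grips with 20 to 120 N. Pads are 22 mm wide; open, the fingers measure 114 mm over their backs; the gripper's body (76 mm by 85 mm) begins 54 mm behind the grasp point. The pads swing forward as they close: fully open they stand 13 mm farther back than shut.
Start: joints at [-1.246, 0.333, 0.04, 1.465, -0.013, 1.343, -0.059], TCP at [0.267, 0.592, 0.231] pointing down, gripper open.
Joint ranges: [-2.58, 2.58], [-0.38, 2.09], [-1.3, 1.39], [0.25, 2.4], [-1.5, 4.64], [0.08, 2.09], [-2.65, 2.65]. Speed limits (rad/s): [2.22, 2.22, 2.79, 2.79, 3.14, 3.14, 3.14].

INTERFACE

Orientations are given as a unit quaternion [w, x, y, z].
In Python, from plant import status, cams, ticket, robot gives the robot as it stands.
- The arm moves only by the tool carry_out, never from a script. Its argument "series" is a list of rows, each a list of 5 numbers: the shift along the tool's x, y, z in m, then the turn about the tool's x in degrees, then the gripper's target within -1 to 1 (shut at 1, half-way at 0, fully open at -1). In form: [[x, y, z, turn, claw], ...]. A call has 1 to 20 rows; each row shifts and turns the commanded pose from where the row before left it, along the tool's axes as they then stand; what a row does not reach is not made up. A row lasts 1/12 s, in which the tool goes at most 41.7 mm and 7.16 degrees, less where a joint would pass 70% of its speed; a pose out of reach is approached as far as the arm can. A call with a gripper value outside its range is refused whole. The fingers move at their own pace and stop on an object; the grip force is fixed at half the most. Time passes only in rows, so rows that do not move let the fingers close. It gives the time, the measured TCP pose, the force and the opening at its end, in the units of the state.
- status.observe(): the state, without advancing time (a new reading comes with each control period).
- cams.read_camera(name): name is "side" or "top" or "wrist"; returns a dict with "pixels" (480x640x3 uint8, red, green, blue), "range_z" (480x640 float32, m along the optical axis (not along the pixel's ray), 0 where there is no reading), "fx", "fy", "cx", "cy" (pixels), "R" (3x3) and "t" (3): a world point X has camera coordinates R X + t. Camera axes: x right, y down, z forward; pixel columns grow to the right and rows downward; lengths in m; the calibration is good to about 2 mm. A picture is of the moment at which its call begins.
- ticket.sign_off(): hands the job in, once; it reports no verdict.
The state is a dict: "time_s": time; "q": joint angles; "dq": joint speeds; "tau": joint torques, N m; "tool_pos": TCP position; "orientation": TCP orientation; "wrist_force": force on the tool from outside, world axes, zero at the start; "torque": the same for the moment, N m; "width": opening from 0.0 (shut) to 1.0 (fully open).
Only numpy, scipy, OpenCV 4.12 (cv2) and the standard library are available. Lean on these libraries where they do the work, as an engineer would, in place of code of your own. Each camera call takes 0.05 s, during which the arm holds its last target. There are 200 camera calls.

## Working session

There is one attempt and no reset: what is moved stays moved. The work goes in short steps, Python scripts to look and compute and a tool call to move; the robot and the scene stay as the last step left them, time stands still between calls to the robot, and variables do not carry over. Pictures are saved under pics/ and viewed, about 8 in all and at most 12, crops included, and the job is handed in when it is done.

Besides the shell and the picture viewer there is one more tool, called as name(argument=value, ...) on one line, values as JSON. carry_out: Moves the arm, as the interface text tells. Its arguments: {"type":"object","properties":{"series":{"type":"array","items":{"type":"array","items":{"type":"number"}}}},"required":["series"]}

```bash
mkdir -p pics; ls
cat > h.py <<'E'
import numpy as np, cv2
from plant import status, cams, ticket, robot
def shot(name):
    d=cams.read_camera(name); np.savez('last_%s.npz'%name,**d); return d
def cloud(d):
    v,u=np.mgrid[0:480,0:640]; z=d['range_z']
    P=np.stack([(u-d['cx'])/d['fx']*z,(v-d['cy'])/d['fy']*z,z],-1)
    W=(P-d['t'])@d['R']; W[z==0]=np.nan; return W
def save(im,f): cv2.imwrite('pics/'+f,cv2.cvtColor(im,cv2.COLOR_RGB2BGR))
E
python3 - <<'E'
from h import *
s=status.observe();print(s, robot.pinch_z)
a=shot('top');b=shot('side')
save(a['pixels'],'top1.png');save(b['pixels'],'side1.png')
for d in(a,b):print(d['fx'],d['R'].round(2).tolist(),d['t'].round(3))
W=cloud(a)
for v in range(20,480,60):print([tuple(W[v,u].round(2)) for u in range(20,640,150)])
E
```

```text
pics
{'time_s': 0.0, 'q': array([-1.24624216,  0.33392054,  0.03990001,  1.46630037, -0.01338541,
        1.34328442, -0.05850027]), 'dq': array([ 1.08101957e-03, -4.06032541e-05, -1.10071582e-05,  2.31630963e-03,
       -2.66836200e-04,  5.21897110e-04, -4.63719176e-04]), 'tau': array([-4.33628702e-05, -6.58546400e+01,  1.36528306e+00, -4.05556190e+01,
        1.67408417e-02,  1.26132974e-02, -1.08404549e-05]), 'tool_pos': array([0.2671261 , 0.59206475, 0.23040116]), 'orientation': array([ 0.59351243, -0.38401432,  0.59443553,  0.38330457]), 'wrist_force': array([-0.22028928,  0.45217897,  0.6409754 ]), 'torque': array([ 0.00663719,  0.03880697, -0.05056032]), 'width': 1.0045992974995774} 0.0187
441.77118345688467 [[-0.03, -1.0, -0.01], [-0.99, 0.03, -0.11], [0.11, 0.0, -0.99]] [-0.089  0.547  1.125]
467.5737756471932 [[0.92, -0.39, -0.02], [-0.23, -0.51, -0.83], [0.32, 0.76, -0.56]] [-0.526  0.122  1.254]
[(np.float64(0.9), np.float64(0.41), np.float64(0.44)), (np.float64(0.92), np.float64(0.15), np.float64(0.4)), (np.float64(2.1), np.float64(-0.17), np.float64(-1.5)), (np.float64(
[... 1381 characters left out ...]
.float64(0.0)), (np.float64(0.31), np.float64(-0.5), np.float64(0.0)), (np.float64(0.3), np.float64(-0.9), np.float64(-0.0))]
[(np.float64(0.08), np.float64(1.04), np.float64(-0.56)), (np.float64(-0.0), np.float64(0.58), np.float64(-0.9)), (np.float64(0.11), np.float64(-0.11), np.float64(-0.28)), (np.float64(-0.04), np.float64(-0.79), np.float64(-0.9)), (np.float64(-0.06), np.float64(-1.47), np.float64(-0.9))]
[(np.float64(-0.12), np.float64(0.99), np.float64(-0.49)), (np.float64(-0.27), np.float64(0.58), np.float64(-0.9)), (np.float64(0.03), np.float64(-0.1), np.float64(0.01)), (np.float64(-0.3), np.float64(-0.77), np.float64(-0.9)), (np.float64(-0.24), np.float64(-1.3), np.float64(-0.68))]
```

View pics/top1.png

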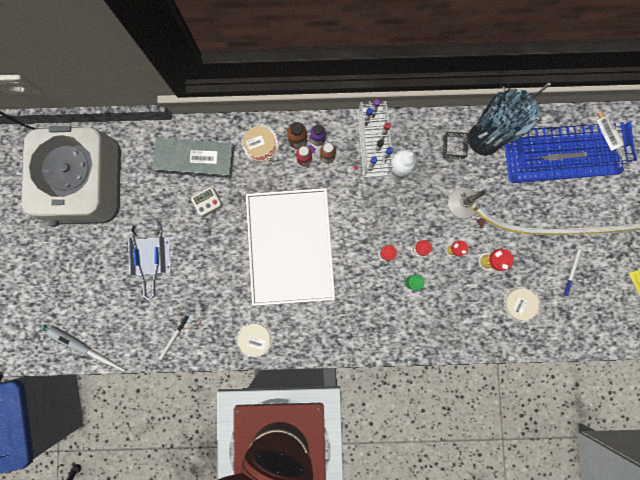

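View pics/side1.png

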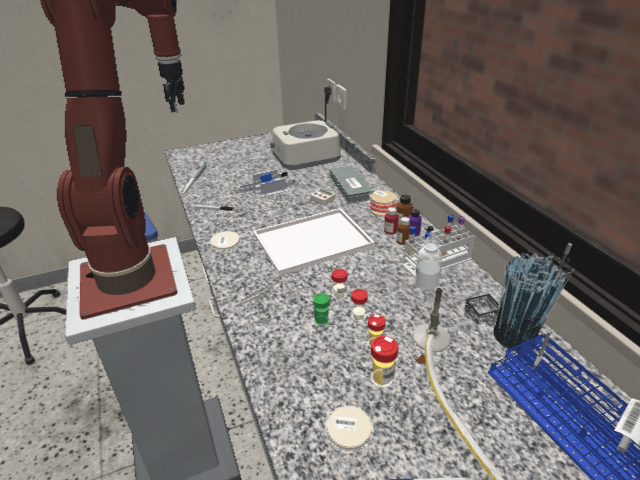

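Top view: tongs in the rest at (149,256), bow at (148,297), jaws up (+x); tray at (290,247); timer at (206,202). Cup candidates: clean ones at (388,253) and (423,248), amber small at (459,248), amber large at (501,260), green at (415,283). The small amber one at (459,248) is the one meant: right colour, and smaller of the two ambers. I'll confirm it in a crop and measure.

Run:
```python
from h import *
a=dict(np.load('last_top.npz'));b=dict(np.load('last_side.npz'))
p=a['pixels']
c1=cv2.resize(p[215:315,105:195],None,fx=4.4,fy=4.4,interpolation=cv2.INTER_CUBIC)
q=b['pixels'][255:395,300:420]
c2=cv2.resize(q,(int(120*440/140),440),interpolation=cv2.INTER_CUBIC)
save(np.hstack([c1,c2]),'crop.png')
W=cloud(a);hsv=cv2.cvtColor(p,cv2.COLOR_RGB2HSV)
red=((hsv[...,0]<8)|(hsv[...,0]>172))&(hsv[...,1]>150)&(hsv[...,2]>90)
def comps(m,box,nm,mn=15):
    u0,v0,u1,v1=box;mm=np.zeros_like(m,np.uint8);mm[v0:v1,u0:u1]=m[v0:v1,u0:u1]
    n,l,st,ce=cv2.connectedComponentsWithStats(mm)
    for i in range(1,n):
        if st[i,4]>=mn:
            k=l==i;P=W[k];P=P[np.isfinite(P[:,0])];zt=np.percentile(P[:,2],90)
            T=P[P[:,2]>zt-.008];mid=(T.min(0)+T.max(0))/2
            print(nm,ce[i].round(),st[i,4],'z',zt.round(3),'mid',mid.round(3),'ext',np.ptp(T,0).round(3))
comps(red,(370,225,525,300),'red')
comps((hsv[...,0]>40)&(hsv[...,0]<85)&(hsv[...,1]>120),(395,265,430,300),'green')
blue=(hsv[...,0]>100)&(hsv[...,0]<125)&(hsv[...,1]>150)
comps(blue,(110,215,190,310),'blue',8)
# dark/raised at bow
m=W[...,2]>0.008
m[:, :]&=True
for x in (0.46,0.47,0.48,0.49,0.50,0.51,0.52,0.53,.6,.64,.66,.68):
    k=(abs(W[...,0]-x)<.004)&(W[...,1]>.2)&(W[...,1]<.4)&m
    if k.any(): P=W[k];print(x,'y',P[:,1].min().round(3),P[:,1].max().round(3),'z',P[:,2].min().round(3),P[:,2].max().round(3),k.sum())
wh=(hsv[...,1]<25)&(hsv[...,2]>200);wh[:,:235]=0;wh[:,345:]=0;wh[:180]=0;wh[315:]=0
cs,_=cv2.findContours(wh.astype(np.uint8),0,2);c=max(cs,key=cv2.contourArea)
bp=cv2.boxPoints(cv2.minAreaRect(c));print(bp)
k=cv2.drawContours(np.zeros((480,640),np.uint8),[c],-1,1,-1)>0
P=W[k];print('tray',np.nanmin(P,0),np.nanmax(P,0));P=P[P[:,2]<.012];r=cv2.minAreaRect(P[:,:2].astype(np.float32));print('floor',r,np.median(P[:,2]))
```

```text
red [423. 247.] 175 z 0.076 mid [ 0.504 -0.374  0.074] ext [0.035 0.036 0.01 ]
red [459. 248.] 150 z 0.076 mid [ 0.499 -0.466  0.074] ext [0.035 0.038 0.012]
red [388. 252.] 177 z 0.076 mid [ 0.494 -0.286  0.073] ext [0.036 0.036 0.01 ]
red [501. 259.] 334 z 0.104 mid [ 0.466 -0.556  0.102] ext [0.051 0.053 0.012]
green [415. 282.] 209 z 0.076 mid [ 0.417 -0.352  0.075] ext [0.035 0.037 0.011]
blue [156. 255.] 34 z 0.043 mid [0.506 0.307 0.04 ] ext [0.038 0.005 0.01 ]
blue [134. 257.] 42 z 0.042 mid [0.502 0.363 0.04 ] ext [0.039 0.008 0.011]
0.46 y 0.293 0.374 z 0.009 0.048 89
0.47 y 0.294 0.374 z 0.009 0.048 108
0.48 y 0.294 0.375 z 0.008 0.048 108
0.49 y 0.295 0.375 z 0.009 0.046 103
0.5 y 0.296 0.375 z 0.008 0.048 107
0.51 y 0.295 0.376 z 0.01 0.049 105
0.52 y 0.296 0.378 z 0.008 0.049 105
0.53 y 0.296 0.379 z 0.008 0.049 106
0.64 y 0.2 0.257 z 0.008 0.024 20
0.66 y 0.2 0.223 z 0.016 0.026 23
[[243.68816 191.26376]
 [334.58475 187.25363]
 [339.6128  301.223  ]
 [248.71622 305.23312]]
tray [ 0.3692924  -0.16326772 -0.00518903] [0.67620839 0.08251444 0.02656191]
floor ((0.5237023830413818, -0.041772931814193726), (0.30386367440223694, 0.243218332529068), 2.149338722229004) 0.006334511134632202
```

View pics/crop.png

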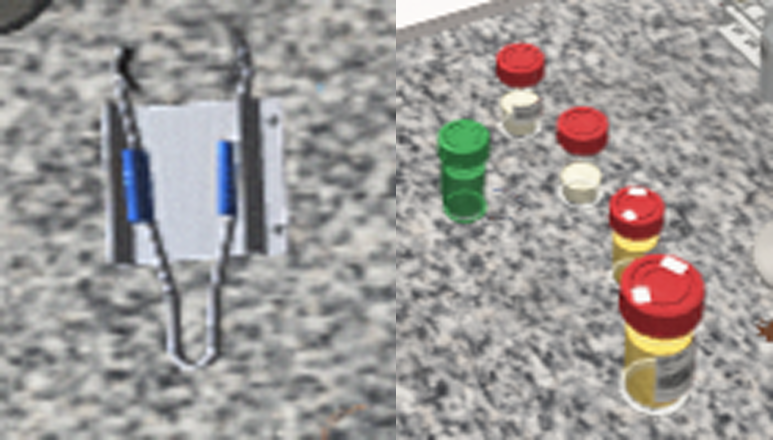

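The crop confirms it: the small amber cup (side px (375,330)) stands between a clear clean cup and the larger amber one. Next: tongs yaw, timer position and the plan helper.

```bash
cat >> h.py <<'E'
from scipy.spatial.transform import Rotation as Ro
def goto(x,y,z,psi=None):
    s=status.observe();w=s['orientation'];M=Ro.from_quat(np.r_[w[1:],w[0]]).as_matrix()
    cur=np.degrees(np.arctan2(M[1,2],M[0,2])); psi=cur if psi is None else psi
    turn=-(psi-cur); N=M@Ro.from_euler('x',turn,degrees=True).as_matrix()
    d=N.T@(np.array([x,y,z])-s['tool_pos'])
    print('t',round(s['time_s'],2),'pos',s['tool_pos'].round(4),'psi',cur.round(1),'down',M[:,0].round(3),'w',round(s['width'],3),'F',s['wrist_force'].round(1),'| turn',round(turn,1),'then d',d.round(4),'rows',np.ceil(np.linalg.norm(d)/.04))
def bp(d,u,v,z):
    r=d['R'].T@np.array([(u-d['cx'])/d['fx'],(v-d['cy'])/d['fy'],1]);c=-d['R'].T@d['t'];return c+r*(z-c[2])/r[2]
E
python3 - <<'E'
from h import *
a=dict(np.load('last_top.npz'));W=cloud(a)
f=lambda U,V:(105+U/4.4,215+V/4.4)
print('bow rear',bp(a,*f(190,362),.022),'bow L,R at',bp(a,*f(172,330),.022),bp(a,*f(212,330),.022))
print('tips',bp(a,*f(124,50),.02),bp(a,*f(240,45),.02),'grips',bp(a,*f(135,185),.04),bp(a,*f(225,178),.04))
P=W[180:222,188:225].reshape(-1,3);P=P[P[:,2]>.012];print('timer',P.min(0),P.max(0))
goto(.42,.33,.20,93)
E
```

```text
bow rear [0.39664934 0.33196071 0.022     ] bow L,R at [0.41567728 0.34285121 0.022     ] [0.41503326 0.31918933 0.022     ]
tips [0.58356634 0.37484653 0.02      ] [0.5846398 0.3050697 0.02     ] grips [0.50077547 0.35871989 0.04      ] [0.50342322 0.30593516 0.04      ]
timer [0.60884453 0.14486795 0.01208096] [0.68428498 0.2232343  0.02917669]
t 0.1 pos [0.2671 0.5921 0.2305] psi 65.7 down [-0.001 -0.001 -1.   ] w 1.005 F [0.4 0.  0.2] | turn -27.3 then d [ 0.0308 -0.1389 -0.2697] rows 8.0
```

carry_out(series=[[0,0,0,-6.8,-1],[0,0,0,-6.8,-1],[0,0,0,-6.8,-1],[0,0,0,-6.9,-1],[0.003,-0.0155,-0.03,0,-1],[0.003,-0.0155,-0.03,0,-1],[0.003,-0.0155,-0.03,0,-1],[0.003,-0.0155,-0.03,0,-1],[0.003,-0.0155,-0.03,0,-1],[0.003,-0.0155,-0.03,0,-1],[0.003,-0.0155,-0.03,0,-1],[0.003,-0.0155,-0.03,0,-1],[0.004,-0.0155,-0.03,0,-1],[0,0,0,0,-1],[0,0,0,0,-1],[0,0,0,0,-1]])

```text
time_s: 1.43
tool_pos: [0.4204, 0.3306, 0.2032]
orientation: [0.487, -0.513, 0.487, 0.513]
wrist_force: [0.4, 0.0, -0.0]
width: 1.003
```

Run:
```python
from h import *
goto(.416,.332,.15,93)
d=shot('wrist');save(d['pixels'],'w1.png');W=cloud(d)
hsv=cv2.cvtColor(d['pixels'],cv2.COLOR_RGB2HSV)
m=(hsv[...,0]>100)&(hsv[...,0]<125)&(hsv[...,1]>150)
n,l,st,ce=cv2.connectedComponentsWithStats(m.astype(np.uint8))
for i in range(1,n):
    if st[i,4]>100:P=W[l==i];P=P[P[:,2]>.03];print(ce[i],st[i,4],np.nanmin(P,0).round(3),np.nanmax(P,0).round(3))
for x in (.40,.405,.41,.415,.42,.425,.43,.58,.59):
    k=(abs(W[...,0]-x)<.0015)&(W[...,2]>.010)&(W[...,2]<.06)&(W[...,1]>.25)&(W[...,1]<.42)
    if k.any():P=W[k];print(x,P.min(0).round(4),P.max(0).round(4),k.sum())
```

```text
t 1.43 pos [0.4204 0.3306 0.2032] psi 93.0 down [-0.001  0.    -1.   ] w 1.003 F [ 0.4  0.  -0. ] | turn 0.0 then d [0.0532 0.0043 0.0017] rows 2.0
[340.05092593 299.625     ] 216 [0.479 0.358 0.03 ] [0.52  0.366 0.041]
[284.1745283  299.48113208] 212 [0.482 0.307 0.031] [0.524 0.311 0.042]
0.4 [0.3985 0.3178 0.0156] [0.4015 0.3418 0.0294] 35
0.405 [0.4035 0.3167 0.0267] [0.4063 0.342  0.0293] 21
0.41 [0.4085 0.3168 0.0169] [0.4115 0.3433 0.029 ] 30
0.415 [0.4135 0.3171 0.0184] [0.4164 0.3436 0.0298] 25
0.42 [0.4186 0.3173 0.0203] [0.4215 0.343  0.0291] 23
0.425 [0.4235 0.3174 0.0187] [0.4264 0.3446 0.0293] 24
0.43 [0.4285 0.3176 0.0231] [0.4313 0.3448 0.0287] 25
0.58 [0.5787 0.3001 0.0133] [0.5813 0.3768 0.0288] 38
0.59 [0.5886 0.3046 0.0145] [0.5897 0.3078 0.0268] 2
```

View pics/w1.png

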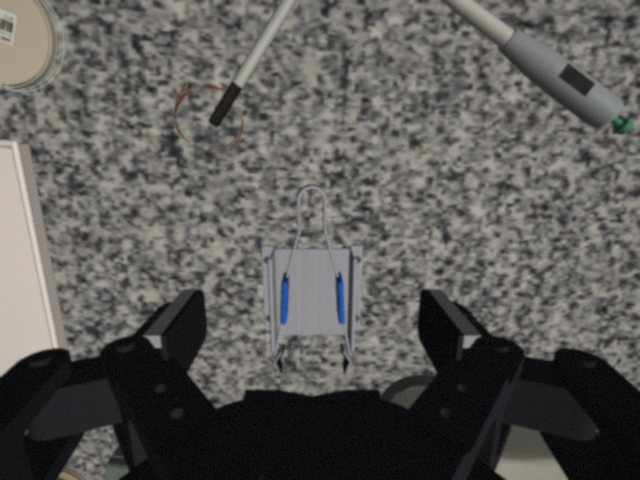

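Wrist view: bow at (312,190), grips at (284,300)/(340,300), nothing under the fingers. Descending on the bow.

carry_out(series=[[0.03,0.0022,0,0,-1],[0.03,0.0022,0,0,-1],[0.03,0,0,0,-1],[0.03,0,0,0,-1],[0.03,0,0,0,-1],[0.02,0,0,0,-1],[0.0125,0,0,0,-1],[0.006,0,0,0,-1],[0,0,0,0,-1],[0,0,0,0,0.2],[0,0,0,0,0.6],[0,0,0,0,1],[0,0,0,0,1],[0,0,0,0,1],[0,0,0,0,1],[0,0,0,0,1],[0,0,0,0,1]])

```text
time_s: 2.9
tool_pos: [0.4167, 0.3303, 0.0154]
orientation: [0.487, -0.513, 0.486, 0.513]
wrist_force: [-0.9, 0.1, 5.4]
width: 0.296
```

carry_out(series=[[-0.004,0,0,0,1],[-0.01,0,0,0,1],[-0.02,0,0,0,1],[-0.02,0,0,0,1],[-0.02,0,0,0,1],[-0.02,0,0,0,1],[-0.01,0,0,0,1],[0,0,0,0,1],[0,0,0,0,1]])

```text
time_s: 3.65
tool_pos: [0.4163, 0.3299, 0.1188]
orientation: [0.487, -0.513, 0.487, 0.513]
wrist_force: [-0.9, -0.5, -1.0]
width: 0.297
```

Run:
```python
from h import *
d=shot('wrist');save(d['pixels'],'w2.png')
s=shot('side');save(np.vstack([cv2.resize(s['pixels'][100:260,160:360],(600,480))])[:, :],'s2.png')
W=cloud(d)
goto(.417,.165,.13,80)
for x in (.40,.415,.43,.48,.5,.52,.58,.6):
    k=(abs(W[...,0]-x)<.002)&(W[...,2]>.06)&(W[...,2]<.16)&(W[...,1]>.25)&(W[...,1]<.42)
    if k.any():P=W[k];print(x,P.min(0).round(4),P.max(0).round(4),k.sum())
```

```text
t 3.75 pos [0.4157 0.3294 0.1176] psi 93.0 down [-0.002 -0.001 -1.   ] w 0.297 F [ 0.5  0.1 -1.2] | turn 13.0 then d [-0.0122 -0.0298 -0.1617] rows 5.0
0.4 [0.398  0.3171 0.1154] [0.402  0.3419 0.1322] 245
0.415 [0.413  0.3157 0.1156] [0.417  0.3445 0.16  ] 427
0.43 [0.428  0.3159 0.1179] [0.432  0.3442 0.1565] 169
```

View pics/w2.png

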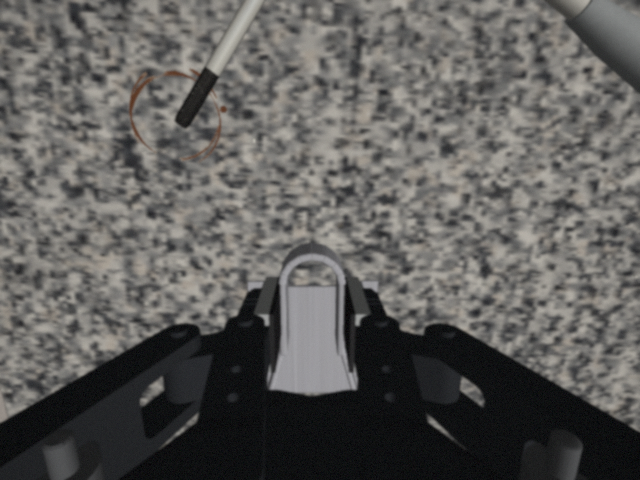

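Tongs held by the bow (bow at (312,270), between the pads). Moving to the bare area between rest and tray, then lowering.

carry_out(series=[[0,0,0,6.5,1],[0,0,0,6.5,1],[0,-0.005,-0.027,0,1],[0,-0.005,-0.027,0,1],[0,-0.005,-0.027,0,1],[0,-0.005,-0.027,0,1],[0,-0.005,-0.027,0,1],[0,-0.005,-0.027,0,1],[0.02,0,0,0,1],[0.025,0,0,0,1],[0.025,0,0,0,1],[0.02,0,0,0,1],[0.012,0,0,0,1],[0,0,0,0,1],[0,0,0,0,1]])

```text
time_s: 5.0
tool_pos: [0.4169, 0.1645, 0.0158]
orientation: [0.54, -0.455, 0.543, 0.455]
wrist_force: [-0.0, -0.3, -0.2]
width: 0.297
```

Run:
```python
from h import *
goto(.417,.165,.003,80)
s=shot('side');save(cv2.resize(s['pixels'][140:260,180:340],(800,600)),'s3.png')
```

```text
t 5.0 pos [0.4169 0.1645 0.0158] psi 80.0 down [-0.003 -0.002 -1.   ] w 0.297 F [-0.  -0.3 -0.2] | turn 0.0 then d [ 0.0128 -0.0001  0.0006] rows 1.0
```

View pics/s3.png

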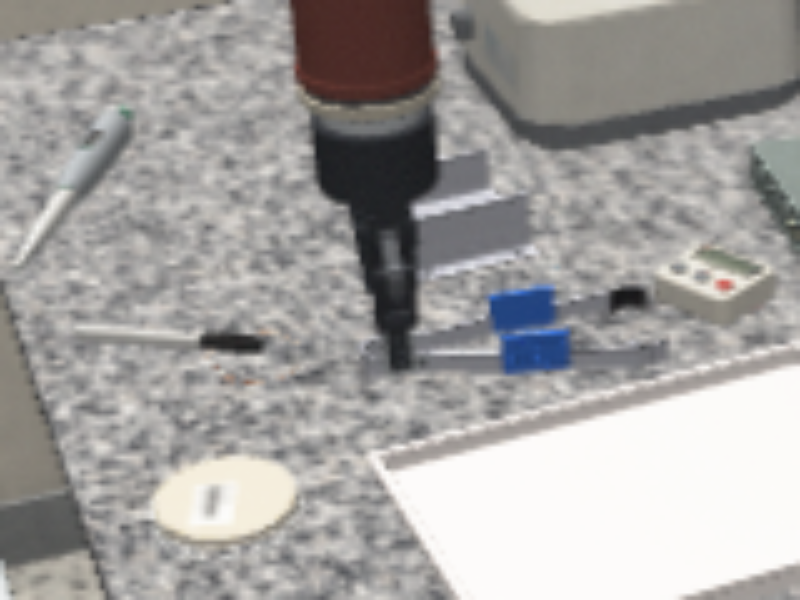

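The tongs hang level about 14 mm above the top, in bare area, clear of the timer at (715,285). Lowering and releasing.

carry_out(series=[[0.006,0,0,0,1],[0.004,0,0,0,1],[0.002,0,0,0,1],[0,0,0,0,1],[0,0,0,0,1]])

```text
time_s: 5.47
tool_pos: [0.4179, 0.1652, 0.0049]
orientation: [0.542, -0.455, 0.542, 0.455]
wrist_force: [0.4, -0.2, -1.6]
width: 0.295
```

carry_out(series=[[0.0018,0,0,0,1],[0,0,0,0,1],[0,0,0,0,1]])

```text
time_s: 5.72
tool_pos: [0.4182, 0.1654, 0.0038]
orientation: [0.542, -0.455, 0.541, 0.455]
wrist_force: [-3.0, -1.9, 9.5]
width: 0.298
```

carry_out(series=[[0,0,0,0,0.2],[0,0,0,0,-0.3],[0,0,0,0,-1],[0,0,0,0,-1],[0,0,0,0,-1],[-0.015,0,0,0,-1],[-0.03,0,0,0,-1],[-0.03,0,0,0,-1],[-0.03,0,0,0,-1],[-0.03,0,0,0,-1],[-0.03,0,0,0,-1],[0,0,0,0,-1],[0,0,0,0,-1]])

```text
time_s: 6.8
tool_pos: [0.4189, 0.1658, 0.1696]
orientation: [0.543, -0.455, 0.54, 0.455]
wrist_force: [0.1, 0.4, -1.6]
width: 0.997
```

```bash
cat > tongs.py <<'E'
from h import *
def tongs(d,box):  # box x0,x1,y0,y1, z range
    W=cloud(d);hsv=cv2.cvtColor(d['pixels'],cv2.COLOR_RGB2HSV)
    m=(hsv[...,0]>100)&(hsv[...,0]<125)&(hsv[...,1]>150)
    ok=(W[...,0]>box[0])&(W[...,0]<box[1])&(W[...,1]>box[2])&(W[...,1]<box[3])&(W[...,2]<.06)
    n,l,st,ce=cv2.connectedComponentsWithStats((m&ok).astype(np.uint8))
    for i in range(1,n):
        if st[i,4]>60:
            P=W[l==i];zt=np.percentile(P[:,2],90);P=P[P[:,2]>zt-.006]
            print('grip',ce[i].round(),st[i,4],'ztop',zt.round(3),cv2.minAreaRect(P[:,:2].astype(np.float32)))
    return W,ok
E
python3 - <<'E'
from tongs import *
d=shot('wrist');save(d['pixels'],'w4.png')
W,ok=tongs(d,(.38,.61,.05,.26))
for x in np.arange(.40,.61,.01):
    k=(abs(W[...,0]-x)<.002)&ok&(W[...,2]>.009)&(W[...,1]>.09)
    if k.any():P=W[k];print(x.round(3),P.min(0).round(3),P.max(0).round(3),k.sum())
goto(.504,.15,.16,80)
E
```

```text
grip [281. 313.] 274 ztop 0.029 ((0.49745872616767883, 0.12438252568244934), (0.005165636073797941, 0.04275643825531006), 76.44824981689453)
grip [341. 313.] 279 ztop 0.028 ((0.5068228244781494, 0.17806391417980194), (0.005389344412833452, 0.04254545271396637), 84.13472747802734)
0.4 [0.398 0.156 0.009] [0.402 0.179 0.017] 63
0.41 [0.408 0.153 0.014] [0.412 0.18  0.018] 36
0.42 [0.418 0.151 0.015] [0.422 0.179 0.017] 36
0.43 [0.428 0.149 0.014] [0.432 0.177 0.017] 33
0.44 [0.438 0.146 0.01 ] [0.441 0.176 0.017] 29
0.45 [0.448 0.141 0.01 ] [0.452 0.177 0.015] 28
0.46 [0.458 0.136 0.013] [0.462 0.178 0.016] 23
0.47 [0.468 0.132 0.01 ] [0.472 0.179 0.015] 28
0.48 [0.478 0.124 0.011] [0.482 0.179 0.029] 55
0.49 [0.488 0.123 0.009] [0.492 0.183 0.029] 68
0.5 [0.498 0.12  0.014] [0.502 0.181 0.029] 67
0.51 [0.508 0.118 0.009] [0.512 0.18  0.029] 61
0.52 [0.518 0.118 0.016] [0.522 0.179 0.029] 35
0.53 [0.528 0.111 0.012] [0.531 0.178 0.027] 14
0.54 [0.538 0.107 0.013] [0.542 0.178 0.015] 24
0.55 [0.548 0.103 0.011] [0.552 0.179 0.015] 21
0.56 [0.558 0.1   0.009] [0.562 0.179 0.017] 42
0.57 [0.568 0.099 0.009] [0.572 0.18  0.016] 50
0.58 [0.578 0.101 0.011] [0.582 0.179 0.017] 31
0.59 [0.589 0.169 0.009] [0.592 0.174 0.017] 18
t 6.85 pos [0.418  0.1653 0.1681] psi 80.0 down [ 0.001  0.001 -1.   ] w 0.998 F [ 0.2  0.1 -0.8] | turn 0.0 then d [ 0.0082 -0.0874 -0.0002] rows 3.0
```

View pics/w4.png

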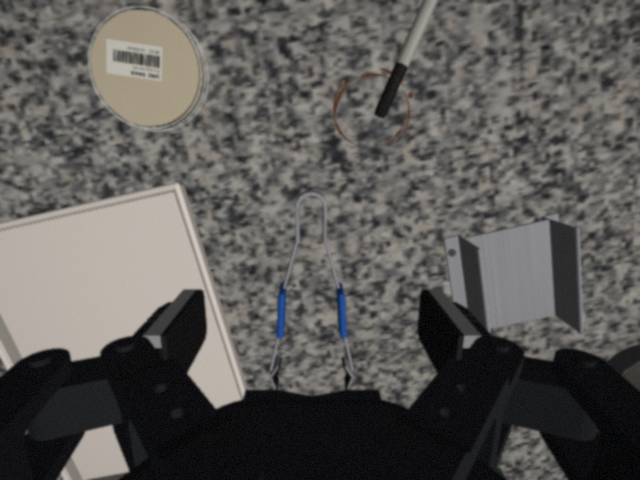

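Tongs lie flat, released, all parts resting level (grips at (281,313) and (341,313); tops at 28–29 mm). Now regrip across the grips.

carry_out(series=[[0,-0.029,0,0,-1],[0,-0.029,0,0,-1],[0,-0.0285,0,0,-1],[0.03,0,0,0,-1],[0.03,0,0,0,-1],[0.03,0,0,0,-1],[0.03,0,0,0,-1],[0.025,0,0,0,-1],[0.015,0,0,0,-1],[0.007,0,0,0,-1],[0,0,0,0,-1],[0,0,0,0,-0.6],[0,0,0,0,-0.5],[0,0,0,0,-0.4],[0,0,0,0,-0.4],[0,0,0,0,-0.4],[0,0,0,0,-0.4]])

```text
time_s: 8.27
tool_pos: [0.5041, 0.1505, 0.0024]
orientation: [0.542, -0.455, 0.541, 0.454]
wrist_force: [-1.0, -1.4, 7.5]
width: 0.696
```

Run:
```python
from h import *
goto(.503,.151,.0,80)
```

```text
t 8.27 pos [0.5041 0.1505 0.0024] psi 80.0 down [ 0.002  0.001 -1.   ] w 0.696 F [-1.  -1.4  7.5] | turn 0.0 then d [0.0024 0.0012 0.0003] rows 1.0
```

carry_out(series=[[-0.0015,0,0,0,-0.35],[0,0,0,0,-0.33],[0,0,0,0,-0.33],[-0.003,0,0,0,-0.33],[-0.006,0,0,0,-0.33],[-0.01,0,0,0,-0.33],[-0.015,0,0,0,-0.33],[-0.02,0,0,0,-0.33],[-0.025,0,0,0,-0.33],[-0.025,0,0,0,-0.33],[-0.025,0,0,0,-0.33],[-0.015,0,0,0,-0.33],[0,0,0,0,-0.33],[0,0,0,0,-0.33]])

```text
time_s: 9.43
tool_pos: [0.5035, 0.1503, 0.1477]
orientation: [0.542, -0.455, 0.541, 0.454]
wrist_force: [-0.4, -0.5, -1.0]
width: 0.665
```

Run:
```python
from h import *
goto(.428,-.458,.15,82)
s=shot('side');w=shot('wrist')
save(np.hstack([cv2.resize(s['pixels'][120:240,190:310],(400,400)),cv2.resize(w['pixels'],(400,300),interpolation=cv2.INTER_AREA)[:].repeat(1,0) if 0 else np.vstack([cv2.resize(w['pixels'],(400,300),interpolation=cv2.INTER_AREA),np.zeros((100,400,3),np.uint8)])]),'s5.png')
```

```text
t 9.43 pos [0.5035 0.1503 0.1477] psi 80.0 down [ 0.002  0.001 -1.   ] w 0.665 F [-0.4 -0.5 -1. ] | turn -2.0 then d [-0.0031 -0.0099 -0.6129] rows 16.0
```

View pics/s5.png

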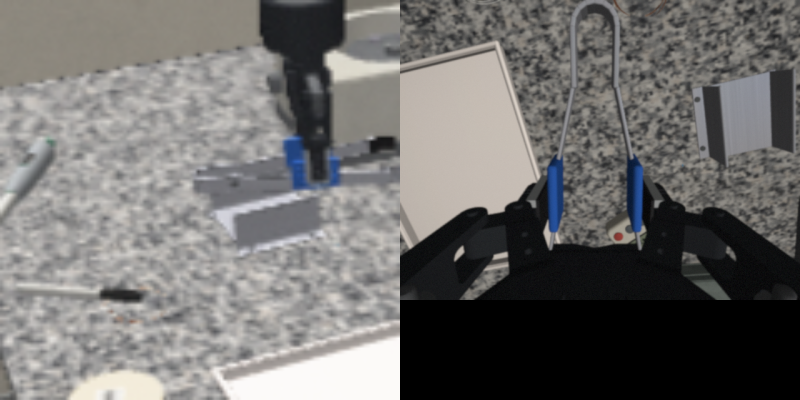

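Tongs hang level from the grips and the bow is behind at (595,20) in the wrist half. Carrying them to a stand-off before the amber cup.

carry_out(series=[[0,0,-0.008,-2,-0.33],[0,0.002,-0.016,0,-0.33],[0,0.0026,-0.026,0,-0.33],[0,0.0026,-0.034,0,-0.33],[0,0.0026,-0.035,0,-0.33],[0,0.0026,-0.035,0,-0.33],[0,0.0026,-0.035,0,-0.33],[0,0.0026,-0.035,0,-0.33],[0,0.0026,-0.035,0,-0.33],[0,0.0026,-0.035,0,-0.33],[0,0.0026,-0.035,0,-0.33],[0,0.0026,-0.035,0,-0.33],[0,0.0026,-0.035,0,-0.33],[0,0.0026,-0.035,0,-0.33],[0,0.0026,-0.035,0,-0.33],[0,0.0026,-0.035,0,-0.33],[0,0.0026,-0.033,0,-0.33],[0,0.0026,-0.025,0,-0.33],[0,0.0026,-0.016,0,-0.33],[0,0.0026,-0.008,0,-0.33]])

```text
time_s: 11.2
tool_pos: [0.3702, -0.4257, 0.1458]
orientation: [0.534, -0.462, 0.535, 0.463]
wrist_force: [-0.5, 0.7, -0.5]
width: 0.667
```

```bash
cat > chk.py <<'E'
from h import *
def held(): # tongs pose from wrist depth: bow strip top relative to TCP
    d=shot('wrist');W=cloud(d);s=status.observe();q=s['orientation'];M=Ro.from_quat(np.r_[q[1:],q[0]]).as_matrix()
    L=(W-s['tool_pos'])@M   # tool coords: x down, y back, z left
    hsv=cv2.cvtColor(d['pixels'],cv2.COLOR_RGB2HSV)
    b=(hsv[...,0]>100)&(hsv[...,0]<125)&(hsv[...,1]>150)&(abs(L[...,0])<.05)&(abs(L[...,2])<.05)
    P=L[b];print('grip top x',np.percentile(P[:,0],5).round(4),'y',P[:,1].min().round(3),P[:,1].max().round(3),'z',P[:,2].min().round(3),P[:,2].max().round(3))
    for y in (.075,.085,.095,.105):
        k=(abs(L[...,1]-y)<.003)&(abs(L[...,2])<.03)&(L[...,0]<.02)&(L[...,0]>-.05)
        if k.any(): P=L[k];print(y,'x',np.percentile(P[:,0],10).round(4),'z',P[:,2].min().round(4),P[:,2].max().round(4))
    k=(abs(L[...,2])<.03)&(L[...,0]<.01)&(L[...,0]>-.03)&(L[...,1]>.07)&(L[...,1]<.15);print('bow rear y',L[k][:,1].max() if k.any() else None)
E
python3 - <<'E'
from chk import *
held(); goto(.372,-.448,.035,82)
t=shot('top');W=cloud(t);p=t['pixels'];hsv=cv2.cvtColor(p,cv2.COLOR_RGB2HSV)
red=((hsv[...,0]<8)|(hsv[...,0]>172))&(hsv[...,1]>150)&(hsv[...,2]>90)
red&=(W[...,0]>.42)&(W[...,0]<.55)&(W[...,1]>-.6)&(W[...,1]<-.25)&(W[...,2]>.066)
n,l,st,ce=cv2.connectedComponentsWithStats(red.astype(np.uint8))
for i in range(1,n):
    if st[i,4]>30:
        P=W[l==i];zt=np.median(P[:,2]);(c,r)=cv2.minEnclosingCircle(P[:,:2].astype(np.float32));print(ce[i].round(),zt.round(3),np.round(c,4),round(r,4))
save(p[180:330,340:540],'t5.png')
E
```

```text
grip top x -0.0252 y -0.021 0.023 z -0.028 0.03
0.075 x -0.0129 z -0.0131 0.0137
0.085 x -0.0128 z -0.0132 0.0138
0.095 x -0.0129 z -0.0132 0.0139
0.105 x -0.0126 z -0.012 0.0126
bow rear y 0.10927650715006754
t 11.25 pos [ 0.3698 -0.426   0.1459] psi 81.7 down [-0.002 -0.001 -1.   ] w 0.666 F [-1.3 -0.  -0.3] | turn -0.3 then d [ 0.1109 -0.0055 -0.0214] rows 3.0
[423. 247.] 0.073 [ 0.5033 -0.3747] 0.0187
[459. 248.] 0.073 [ 0.4987 -0.4652] 0.0195
[388. 252.] 0.074 [ 0.4931 -0.2862] 0.0189
[501. 259.] 0.101 [ 0.467  -0.5558] 0.0266
```

Held pose is accurate: tongs origin within 1 mm of the TCP, underside 3 mm below it, 0.667 opening. Cup at (0.4987, −0.4652). Lowering at the stand-off.

carry_out(series=[[0,-0.003,-0.011,0,-0.33],[0,-0.0035,-0.0105,0,-0.33],[0.02,0,0,0,-0.33],[0.03,0,0,0,-0.33],[0.03,0,0,0,-0.33],[0.02,0,0,0,-0.33],[0.011,0,0,0,-0.33],[0,0,0,0,-0.33],[0,0,0,0,-0.33]])

```text
time_s: 12.05
tool_pos: [0.3768, -0.4457, 0.0359]
orientation: [0.533, -0.464, 0.534, 0.464]
wrist_force: [0.5, -0.7, -0.3]
width: 0.669
```

Run:
```python
from h import *
goto(.4274,-.4552,.035)
s=shot('side');save(cv2.resize(s['pixels'][240:400,260:460],(750,600)),'s6.png')
```

```text
t 12.05 pos [ 0.3768 -0.4457  0.0359] psi 82.0 down [-0. -0. -1.] w 0.669 F [ 0.5 -0.7 -0.3] | turn -0.0 then d [ 0.0009 -0.0514 -0.0024] rows 2.0
```

View pics/s6.png

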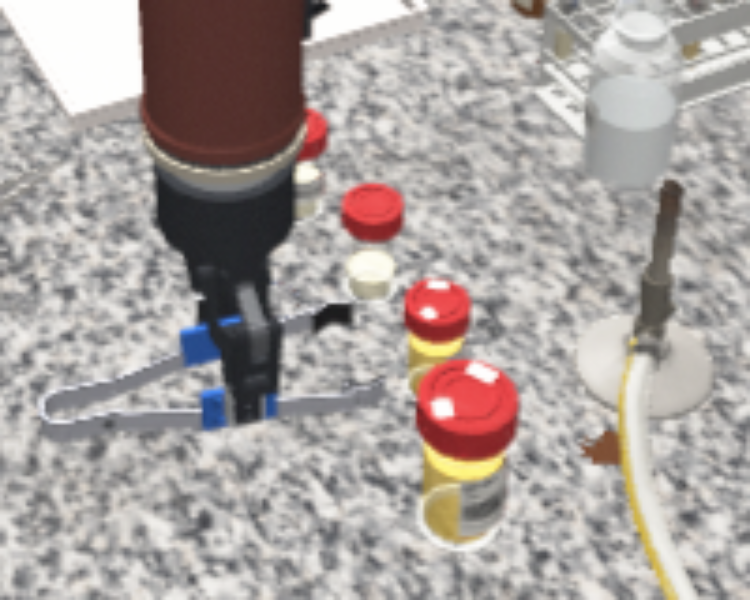

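Jaws (330,318)/(370,392) straddle the line to the small amber cup at (435,330), level, nothing in the way. Sliding round it and squeezing.

carry_out(series=[[0,-0.008,-0.0008,0,-0.33],[0,-0.012,-0.0008,0,-0.33],[0,-0.013,-0.0008,0,-0.33],[0,-0.012,0,0,-0.33],[0,-0.0065,0,0,-0.33],[0,0,0,0,-0.33],[0,0,0,0,-0.28],[0,0,0,0,-0.23],[0,0,0,0,-0.18],[0,0,0,0,-0.13],[0,0,0,0,-0.08],[0,0,0,0,-0.04],[0,0,0,0,-0.04],[0,0,0,0,-0.04]])

```text
time_s: 13.27
tool_pos: [0.4272, -0.4551, 0.0356]
orientation: [0.534, -0.464, 0.534, 0.464]
wrist_force: [0.3, -0.1, -0.8]
width: 0.517
```

carry_out(series=[[0,0,0,0,0],[0,0,0,0,0.05],[0,0,0,0,0.1],[0,0,0,0,0.1],[0,0,0,0,0.1],[0,0,0,0,0.1]])

```text
time_s: 13.77
tool_pos: [0.4272, -0.4552, 0.0356]
orientation: [0.534, -0.464, 0.534, 0.464]
wrist_force: [0.1, -0.9, 0.9]
width: 0.492
```

carry_out(series=[[0,0,0,0,0.2],[0,0,0,0,0.2],[0,0,0,0,0.2]])

```text
time_s: 14.02
tool_pos: [0.4272, -0.4551, 0.0356]
orientation: [0.534, -0.464, 0.534, 0.464]
wrist_force: [-1.5, -1.8, 0.5]
width: 0.493
```

Run:
```python
from chk import *
held()
```

```text
grip top x -0.0227 y -0.02 0.023 z -0.022 0.023
0.075 x -0.0101 z -0.0137 0.0139
0.085 x -0.01 z -0.013 0.014
0.095 x -0.0101 z -0.013 0.0138
0.105 x -0.0097 z -0.0125 0.0129
bow rear y 0.11083079259713519
```

carry_out(series=[[-0.003,0,0,0,0.2],[-0.006,0,0,0,0.2],[-0.01,0,0,0,0.2],[-0.014,0,0,0,0.2],[-0.018,0,0,0,0.2],[-0.018,0,0,0,0.2],[-0.018,0,0,0,0.2],[-0.018,0,0,0,0.2],[-0.014,0,0,0,0.2],[-0.009,0,0,0,0.2],[-0.004,0,0,0,0.2],[0,0,0,0,0.2],[0,0,0,0,0.2]])

```text
time_s: 15.15
tool_pos: [0.4271, -0.4547, 0.167]
orientation: [0.534, -0.464, 0.534, 0.464]
wrist_force: [-0.2, 0.0, -1.3]
width: 0.493
```

Run:
```python
from chk import *
goto(.45,-.09,.165,90)
held()
t=shot('top');s=shot('side');save(np.hstack([cv2.resize(s['pixels'][180:400,260:460],(400,440)),cv2.resize(t['pixels'][160:320,380:526],(400,440))]),'s7.png')
```

```text
t 15.15 pos [ 0.4271 -0.4547  0.167 ] psi 82.0 down [-0.  0. -1.] w 0.493 F [-0.2  0.  -1.3] | turn -8.0 then d [ 0.0022 -0.0229  0.3647] rows 10.0
grip top x -0.023 y -0.02 0.023 z -0.03 0.023
0.075 x -0.0111 z -0.0134 0.0137
0.085 x -0.0111 z -0.0134 0.0137
0.095 x -0.011 z -0.0134 0.0137
0.105 x -0.0109 z -0.0125 0.0128
bow rear y 0.110423748943798
```

View pics/s7.png

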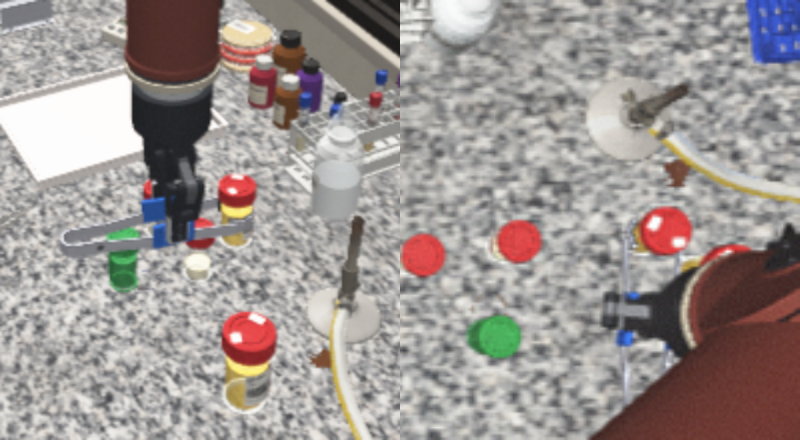

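Cup is held upright in the jaws, off the table (side half (237,210)); neighbours undisturbed. Carrying it slowly over the tray.

carry_out(series=[[0,0,0,-5,0.2],[0,0,0,-5,0.2],[0,-0.0065,0.008,0,0.2],[0,-0.0065,0.016,0,0.2],[0,-0.0065,0.024,0,0.2],[0,-0.0065,0.0304,0,0.2],[0,-0.0065,0.0304,0,0.2],[0,-0.0065,0.0304,0,0.2],[0,-0.0065,0.0304,0,0.2],[0,-0.0065,0.0304,0,0.2],[0,-0.0065,0.0304,0,0.2],[0,-0.0065,0.0304,0,0.2],[0,-0.0065,0.0304,0,0.2],[0,-0.0065,0.0304,0,0.2],[0,-0.0065,0.0304,0,0.2],[0,-0.0065,0.0304,0,0.2],[0,-0.0065,0.0304,0,0.2],[0,-0.0065,0.028,0,0.2],[0,-0.0065,0.02,0,0.2],[0,-0.0065,0.012,0,0.2]])

```text
time_s: 16.97
tool_pos: [0.5272, 0.0255, 0.167]
orientation: [0.491, -0.508, 0.491, 0.509]
wrist_force: [-0.1, -0.3, -2.0]
width: 0.492
```

Run:
```python
from chk import *
goto(.527,.022,.043,92)
held()
```

```text
t 16.97 pos [0.5272 0.0255 0.167 ] psi 92.1 down [-0.001  0.001 -1.   ] w 0.492 F [-0.1 -0.3 -2. ] | turn 0.1 then d [ 0.124   0.0002 -0.0036] rows 4.0
grip top x -0.0228 y -0.019 0.025 z -0.048 0.04
0.075 x -0.0108 z -0.0153 0.0128
0.085 x -0.0108 z -0.0147 0.0124
0.095 x -0.0108 z -0.0146 0.0123
0.105 x -0.0108 z -0.014 0.0117
bow rear y 0.11162972020883648
```

Lowering: most of the way, then creeping to contact.

carry_out(series=[[0.012,0,-0.0035,0,0.2],[0.024,0,0,0,0.2],[0.026,0,0,0,0.2],[0.026,0,0,0,0.2],[0.018,0,0,0,0.2],[0.009,0,0,0,0.2],[0.004,0,0,0,0.2],[0.001,0,0,0,0.2],[0.001,0,0,0,0.2],[0,0,0,0,0.2],[0,0,0,0,0.2]])

```text
time_s: 17.93
tool_pos: [0.5283, 0.0181, 0.0475]
orientation: [-0.492, 0.509, -0.491, -0.508]
wrist_force: [0.0, -0.1, -1.7]
width: 0.489
```

carry_out(series=[[0.001,0,0,0,0.2],[0.001,0,0,0,0.2],[0,0,0,0,0.2],[0.001,0,0,0,0.2],[0,0,0,0,0.2],[0,0,0,0,0.2]])

```text
time_s: 18.43
tool_pos: [0.5276, 0.0181, 0.0435]
orientation: [0.491, -0.509, 0.491, 0.509]
wrist_force: [-0.5, -0.0, -1.2]
width: 0.492
```

carry_out(series=[[0.001,0,0,0,0.2],[0,0,0,0,0.2],[0,0,0,0,0.2]])

```text
time_s: 18.68
tool_pos: [0.5275, 0.0181, 0.0424]
orientation: [0.491, -0.509, 0.491, 0.509]
wrist_force: [0.0, 0.4, -1.0]
width: 0.492
```

Run:
```python
from h import *
goto(.528,.02,.042,92)
t=shot('top');s=shot('side');
for n,d in(('top',t),('side',s)):
    W=cloud(d);hsv=cv2.cvtColor(d['pixels'],cv2.COLOR_RGB2HSV)
    red=((hsv[...,0]<8)|(hsv[...,0]>172))&(hsv[...,1]>150)&(hsv[...,2]>90)
    red&=(abs(W[...,0]-.6)<.04)&(abs(W[...,1]-.02)<.04)&(W[...,2]<.1)
    v,u=np.nonzero(red);P=W[red];print(n,red.sum(), P.min(0).round(3),P.max(0).round(3),np.percentile(P[:,2],[5,50,95]).round(4)) if red.any() else print(n,0)
```

```text
t 18.68 pos [0.5275 0.0181 0.0424] psi 92.0 down [-0. -0. -1.] w 0.492 F [ 0.   0.4 -1. ] | turn 0.0 then d [ 0.0004 -0.0005  0.0019] rows 1.0
top 0
side 82 [ 0.578 -0.003  0.068] [0.614 0.035 0.082] [0.0687 0.0786 0.0811]
```

carry_out(series=[[0.0008,0,0,0,0.2],[0,0,0,0,0.2],[0.0007,0,0,0,0.2],[0,0,0,0,0.2],[0,0,0,0,0.2]])

```text
time_s: 19.2
tool_pos: [0.5278, 0.0181, 0.0412]
orientation: [-0.491, 0.509, -0.491, -0.509]
wrist_force: [-0.4, 0.2, 0.9]
width: 0.494
```

Contact felt (force rose to +0.9 N). Opening slowly.

carry_out(series=[[0,0,0,0,0.1],[0,0,0,0,0],[0,0,0,0,-0.05],[0,0,0,0,-0.1],[0,0,0,0,-0.15],[0,0,0,0,-0.2],[0,0,0,0,-0.25],[0,0,0,0,-0.3],[0,0,0,0,-0.33],[0,0,0,0,-0.33],[0,0,0,0,-0.33],[0,0,0,0,-0.33]])

```text
time_s: 20.2
tool_pos: [0.5276, 0.0181, 0.041]
orientation: [-0.491, 0.509, -0.491, -0.509]
wrist_force: [0.3, -0.6, -1.3]
width: 0.664
```

```bash
cat > lid.py <<'E'
from h import *
def lid(n):
    d=shot(n);W=cloud(d);hsv=cv2.cvtColor(d['pixels'],cv2.COLOR_RGB2HSV)
    red=((hsv[...,0]<8)|(hsv[...,0]>172))&(hsv[...,1]>150)&(hsv[...,2]>90)
    red&=(abs(W[...,0]-.6)<.05)&(abs(W[...,1]-.02)<.05)&(W[...,2]<.12)
    P=W[red];print(n,len(P),len(P) and (P.min(0).round(3),P.max(0).round(3),np.percentile(P[:,2],[5,50,95]).round(4)))
    return d
E
python3 - <<'E'
from lid import *
from chk import held
goto(.45,.018,.043); d=lid('side'); held()
E
```

```text
t 20.2 pos [0.5276 0.0181 0.041 ] psi 92.0 down [ 0. -0. -1.] w 0.664 F [ 0.3 -0.6 -1.3] | turn -0.0 then d [-0.002   0.0776  0.0026] rows 2.0
side 75 (array([ 0.58 , -0.003,  0.067]), array([0.615, 0.033, 0.083]), array([0.0699, 0.077 , 0.0816]))
grip top x -0.0255 y -0.021 0.023 z -0.05 0.049
0.075 x -0.013 z -0.0134 0.0135
0.085 x -0.013 z -0.0133 0.0135
0.095 x -0.0131 z -0.0135 0.0137
0.105 x -0.0127 z -0.0121 0.0124
bow rear y 0.10978125342468617
```

carry_out(series=[[0,0.003,0,0,-0.33],[0,0.006,0,0,-0.33],[0,0.01,0,0,-0.33],[0,0.012,0,0,-0.33],[0,0.012,0,0,-0.33],[0,0.012,0,0,-0.33],[0,0.009,0,0,-0.33],[-0.015,0,0,0,-0.33],[-0.02,0,0,0,-0.33],[-0.01,0,0,0,-0.33],[0,0,-0.012,0,-0.33],[0,0,-0.025,0,-0.33],[0,0,-0.025,0,-0.33],[0,0,-0.022,0,-0.33],[0,0,-0.012,0,-0.33],[0,0,0,0,-0.33],[0,0,0,0,-0.33]])

```text
time_s: 21.72
tool_pos: [0.4668, -0.0803, 0.0859]
orientation: [0.492, -0.508, 0.491, 0.508]
wrist_force: [0.5, 1.1, -1.0]
width: 0.66
```

Run:
```python
from lid import *
goto(.512,-.083,.011,92); d=lid('side'); t=lid('top')
# tray rim/floor from top
W=cloud(t);k=(abs(W[...,0]-.62)<.004)&(W[...,1]>-.2)&(W[...,1]<.12)&(W[...,2]>.014)&(W[...,2]<.03)
print('rim y at x=.62',W[k][:,1].min(),W[k][:,1].max(), 'floor z', np.nanmedian(W[(abs(W[...,0]-.63)<.02)&(abs(W[...,1]+.06)<.03)][:,2]))
s=np.hstack([cv2.resize(d['pixels'][150:310,220:400],(400,356)),cv2.resize(t['pixels'][170:320,230:398],(400,356))]);save(s,'s8.png')
```

```text
t 21.72 pos [ 0.4668 -0.0803  0.0859] psi 91.9 down [ 0.  0. -1.] w 0.66 F [ 0.5  1.1 -1. ] | turn -0.1 then d [ 0.0749 -0.0451 -0.0043] rows 3.0
side 75 (array([ 0.578, -0.002,  0.066]), array([0.616, 0.033, 0.083]), array([0.0682, 0.0778, 0.0811]))
top 111 (array([0.584, 0.003, 0.069]), array([0.618, 0.034, 0.087]), array([0.0764, 0.08  , 0.0832]))
rim y at x=.62 -0.13894730956040827 0.07338849072513712 floor z 0.006456692618803917
```

View pics/s8.png

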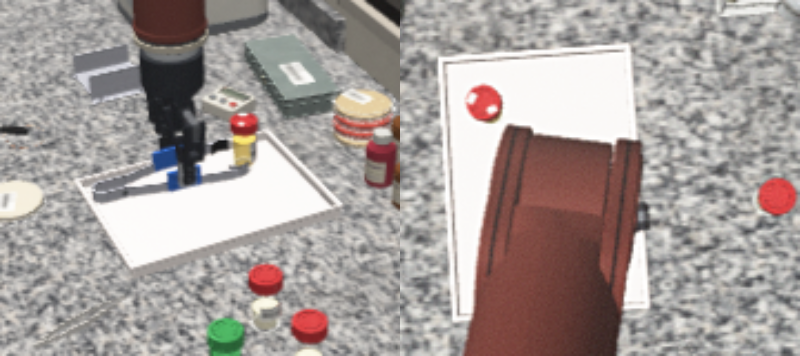

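Cup stands upright in the tray ((243,140) in the side half); the tongs are free of it. Moving ahead and laying the tongs on the tray floor.

carry_out(series=[[0,-0.015,0.001,0,-0.33],[0,-0.02,0.001,0,-0.33],[0,-0.01,0,0,-0.33],[0.015,0,0,0,-0.33],[0.022,0,0,0,-0.33],[0.018,0,0,0,-0.33],[0.012,0,0,0,-0.33],[0.006,0,0,0,-0.33],[0.002,0,0,0,-0.33],[0.001,0,0,0,-0.33],[0,0,0,0,-0.33],[0,0,0,0,-0.33]])

```text
time_s: 22.82
tool_pos: [0.5126, -0.0765, 0.0108]
orientation: [-0.491, 0.509, -0.491, -0.508]
wrist_force: [0.3, -0.3, -0.1]
width: 0.666
```

carry_out(series=[[0.001,0,0,0,-0.33],[0,0,0,0,-0.33],[0.001,0,0,0,-0.33],[0,0,0,0,-0.33],[0,0,0,0,-0.33]])

```text
time_s: 23.23
tool_pos: [0.5124, -0.0765, 0.0085]
orientation: [-0.491, 0.509, -0.491, -0.509]
wrist_force: [-1.3, -0.6, 5.3]
width: 0.665
```

carry_out(series=[[0,0,0,0,-0.4],[0,0,0,0,-0.5],[0,0,0,0,-0.6],[0,0,0,0,-0.75],[0,0,0,0,-0.9],[0,0,0,0,-1],[0,0,0,0,-1],[0,0,0,0,-1],[-0.005,0,0,0,-1],[-0.01,0,0,0,-1],[-0.02,0,0,0,-1],[-0.03,0,0,0,-1],[-0.03,0,0,0,-1],[-0.03,0,0,0,-1],[-0.03,0,0,0,-1],[-0.03,0,0,0,-1],[0,0,0,0,-1],[0,0,0,0,-1]])

```text
time_s: 24.73
tool_pos: [0.513, -0.0767, 0.1955]
orientation: [-0.492, 0.51, -0.49, -0.508]
wrist_force: [-0.7, -0.4, -1.5]
width: 0.999
```

Run:
```python
from lid import *
from tongs import tongs
goto(.5,-.077,.2)
w=shot('wrist');W,ok=tongs(w,(.38,.67,-.15,.07))
for x in np.arange(.40,.61,.02):
    k=(abs(W[...,0]-x)<.002)&ok&(W[...,2]>.013)&(W[...,1]>-.13)&(W[...,1]<-.01)
    if k.any():P=W[k];print(x.round(3),P.min(0).round(3),P.max(0).round(3),k.sum())
s=lid('side')
save(np.hstack([cv2.resize(s['pixels'][130:370,220:400],(330,440)),cv2.resize(w['pixels'],(440,330))[:].copy() if 0 else np.vstack([cv2.resize(w['pixels'],(440,330)),np.zeros((110,440,3),np.uint8)])]),'s9.png')
```

```text
t 24.73 pos [ 0.513  -0.0767  0.1955] psi 92.0 down [ 0.004  0.001 -1.   ] w 0.999 F [-0.7 -0.4 -1.5] | turn -0.0 then d [-0.0045  0.013   0.0002] rows 1.0
grip [282. 213.] 250 ztop 0.035 ((0.5111351609230042, -0.10305628180503845), (0.004367453046143055, 0.04143279418349266), 88.67168426513672)
grip [343. 213.] 235 ztop 0.035 ((0.5092621445655823, -0.04937030002474785), (0.04204916954040527, 0.004706224426627159), 5.643779277801514)
0.42 [ 0.418 -0.093  0.02 ] [ 0.422 -0.067  0.023] 41
0.44 [ 0.438 -0.092  0.021] [ 0.441 -0.066  0.023] 36
0.46 [ 0.458 -0.096  0.017] [ 0.462 -0.06   0.021] 27
0.48 [ 0.478 -0.101  0.014] [ 0.482 -0.054  0.021] 29
0.5 [ 0.498 -0.106  0.014] [ 0.502 -0.047  0.035] 71
0.52 [ 0.518 -0.107  0.013] [ 0.522 -0.044  0.035] 74
0.54 [ 0.538 -0.108  0.015] [ 0.542 -0.042  0.022] 22
0.56 [ 0.558 -0.112  0.015] [ 0.562 -0.037  0.021] 22
0.58 [ 0.578 -0.114  0.013] [ 0.582 -0.033  0.023] 36
side 76 (array([ 0.58 , -0.004,  0.067]), array([0.616, 0.035, 0.082]), array([0.0686, 0.0774, 0.0805]))
```

View pics/s9.png

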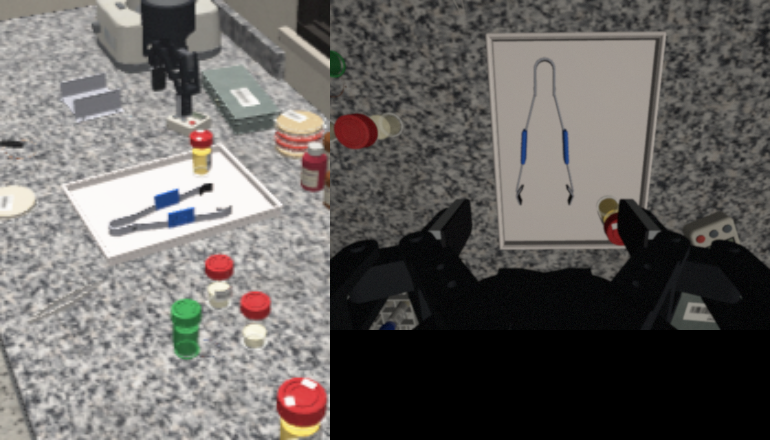

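The tongs lie flat in the tray, clear of the upright cup, with the gripper free above and everything else in place. Handing in.

```bash
python3 -c "
from plant import ticket
print(ticket.sign_off())"
```

```text
the job is handed in; nothing more can be done
None
```

The job is handed in after about 25 s of robot time, with no check failing. I lifted the tongs by the bow, laid them flat on the bare worktop and let go. I then took them again by the blue grips, squeezed them round the small amber cup and stood it in the tray, and laid the tongs beside it.

**Last checks:**
- **Cup:** it stands upright in the tray at about (0.60, 0.017), lid top at about 81 mm. Standing on the tray floor it should be 80 mm.
- **Tongs:** they lie flat on the tray floor, grip tops at 35 mm against 34 mm expected, about 30 mm clear of the cup.
- **Contacts:** the gripper touched only the tongs, and no wrist force I read went above 10 N.
- **Bystanders:** the two clean cups and the timer look undisturbed in the last picture. I did not measure them again at the end.

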